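# Pack the tool cases into the setup carton

## Task

Pack all four tool cases (red, blue, yellow, orange) into the sloping cardboard carton, handles out, so that every case lies flat on the carton's floor at the same time; it is a tight fit, so work out the layout first. Set the cases in gently without dropping or tipping them over, let go of everything, and leave the tool holders, bottle, mug and spanner where they are.

Things in the scene. Friction and masses are not known exactly. Their poses are not given: they have to be found in the camera images.
- carton_floor (a point): Open cardboard carton on a sloping stand, both fixed; leans 28 deg towards the robot side. Point: centre of its inner floor, 68 mm above the table. Axes: x uphill along the floor (away from the robot side), y level across it, z square to it, out of the open top. Inside: 194 mm along x, 176 along y, 50 deep; walls 5 mm.
- red_case_mid (a point): Red plastic tool case, loose, 0.2-0.9 kg. Body 168 long x 60 wide x 48 mm high to its flat lid, 87 with handle. Point: its centre, 43.5 mm above the underside. x along the long side, y across, z up. Black handle: bar along x over the lid's middle, 90 long x 18 mm wide (grip this), 13 to 39 mm above the lid, on two end posts. Same turned half round.
- blue_case_mid (a point): Blue plastic tool case, loose, 0.2-0.9 kg. Body 124 long x 80 wide x 54 mm high to its flat lid, 93 with handle. Point: its centre, 46.5 mm above the underside. x along the long side, y across, z up. Black handle: bar along x over the lid's middle, 80 long x 20 mm wide (grip this), 13 to 39 mm above the lid, on two end posts. Same turned half round.
- yellow_case_mid (a point): Yellow plastic tool case, loose, 0.2-0.9 kg. Body 82 long x 62 wide x 48 mm high to its flat lid, 87 with handle. Point: its centre, 43.5 mm above the underside. x along the long side, y across, z up. Black handle: bar along x over the lid's middle, 60 long x 16 mm wide (grip this), 13 to 39 mm above the lid, on two end posts. Same turned half round.
- orange_case_mid (a point): Orange plastic tool case, loose, 0.2-0.9 kg. Body 78 long x 58 wide x 44 mm high to its flat lid, 83 with handle. Point: its centre, 41.5 mm above the underside. x along the long side, y across, z up. Black handle: bar along x over the lid's middle, 60 long x 16 mm wide (grip this), 13 to 39 mm above the lid, on two end posts. Same turned half round.
- chuck: Bystander. End-mill chuck standing in a round black pocket base, 56 mm across, 118 mm high, loose. Origin: centre of its underside, z up.
- face_mill: Bystander. Face mill standing in a round red pocket base, 56 mm across, 107 mm high, loose. Origin: centre of its underside, z up.
- drill_chuck: Bystander. Drill holder standing in a round black pocket base, 56 mm across, 118 mm high, loose. Origin: centre of its underside, z up.
- boring_head: Bystander. Boring head standing in a round red pocket base, 56 mm across, 112 mm high, loose. Origin: centre of its underside, z up.
- oil_bottle: Bystander. White plastic bottle with red cap, 56 mm across, 150 mm high, loose. Origin: centre of its underside, z up.
- mug: Bystander. Blue mug, 76 mm across without its handle, 85 mm high, loose. Origin: centre of its underside, z up.
- spanner: Bystander. Steel spanner lying flat, 180 mm long along its x, loose. Origin: on its underside.
There are look-alikes about, which are no part of the job. Leave any turquoise look-alike of the part that bears blue_case_mid alone. What is shaped like the part that bears red_case_mid but purple is not meant.

How it is judged:
At the end, for the whole second after the job is handed in: All four cases lie inside the carton at rest, each flat on its floor (height within 5 mm of seated, within 4 degrees of square to the floor, handle outwards), with its centre at most 75 mm from the floor's centre along the slope and 65 mm across (z of red_case_mid in the frame of carton_floor between 0.0385 and 0.0485 m and x of red_case_mid in the frame of carton_floor between -0.075 and 0.075 m and y of red_case_mid in the frame of carton_floor between -0.065 and 0.065 m and angle between the z axis of each of red_case_mid, blue_case_mid, yellow_case_mid, orange_case_mid and the z axis of carton_floor, either way round below 0.07 rad and linear speed of each of red_case, blue_case, yellow_case, orange_case below 0.02 m/s and z of blue_case_mid in the frame of carton_floor between 0.0415 and 0.0515 m and x of blue_case_mid in the frame of carton_floor between -0.075 and 0.075 m and y of blue_case_mid in the frame of carton_floor between -0.065 and 0.065 m and z of yellow_case_mid in the frame of carton_floor between 0.0385 and 0.0485 m and x of yellow_case_mid in the frame of carton_floor between -0.075 and 0.075 m and y of yellow_case_mid in the frame of carton_floor between -0.065 and 0.065 m and z of orange_case_mid in the frame of carton_floor between 0.0365 and 0.0465 m and x of orange_case_mid in the frame of carton_floor between -0.075 and 0.075 m and y of orange_case_mid in the frame of carton_floor between -0.065 and 0.065 m); the robot touches nothing.
It fails at once if a case is dropped (moves faster than 0.5 m/s out of the gripper: a free fall of over about 13 mm) ((contact force between the fingers and red_case below 0.05 N and linear speed of red_case above 0.5 m/s) or (contact force between the fingers and blue_case below 0.05 N and linear speed of blue_case above 0.5 m/s) or (contact force between the fingers and yellow_case below 0.05 N and linear speed of yellow_case above 0.5 m/s) or (contact force between the fingers and orange_case below 0.05 N and linear speed of orange_case above 0.5 m/s)).
It fails at once if a case is tipped more than 60 degrees from upright (angle between any of red_case_mid, blue_case_mid, yellow_case_mid, orange_case_mid's own z axis and vertical above 1.05 rad).
It fails at once if a case is rammed into the carton or its stand (more than 150 N) (contact force between any of red_case, blue_case, yellow_case, orange_case and stand above 150 N).
It fails at once if a tool holder, the bottle, the mug or the spanner is pushed more than 20 mm from its place (distance of any of chuck, face_mill, drill_chuck, boring_head, oil_bottle, mug, spanner from where it was at the start of the episode above 0.02 m).
It fails at once if a tool holder, the bottle or the mug is tipped more than 20 degrees (angle between any of chuck, face_mill, drill_chuck, boring_head, oil_bottle, mug's own z axis and vertical above 0.35 rad).
It also fails if it takes over 72 s, if anything falls off the work surface, if the arm or the gripper's body presses on something with over 40 N, if the wrist force passes 120 N, or if a joint passes its speed limit or range.

## Robot

A 6-joint arm with a two-finger parallel gripper is mounted at the origin on the work surface. World frame = base frame: x ahead of the robot, y to its left, z up, the work surface at z = 0. Lengths are in m, angles in rad, forces in N, time in s.
With the tool pointing down it reaches from about 0.35 to 0.95 m from the base axis. Payload 17.4 kg.
Tool frame: the origin (TCP) lies at the very end of the fingers, on their centre line; the grasp point (between the pads) lies 19 mm behind it (robot.tcp_to_grasp is the distance from the TCP to the grasp point, in m); z points along the fingers, x is the direction in which the jaws open and shut, and the axes are right-handed (so a half turn about z gives the same grasp; the last joint's range is limited). The gripper opens to 93 mm and grips with 3 to 60 N. Pads are 15 mm wide; open, the fingers measure 128 mm over their backs; the gripper's body (75 mm by 188 mm) begins 65 mm behind the grasp point.
Start: joints at [-1.2, 0.116, 1.442, -0, 1.584, -0.038], TCP at [0.268, -0.619, 0.219] pointing down, gripper open.
Joint ranges: [-2.83, 2.83], [-0.83, 2.19], [0.07, 2.5], [-1.14, 4.28], [0.01, 3], [-2.97, 2.97]. Speed limits (rad/s): [1.89, 1.89, 2.22, 3.14, 3.14, 3.14].

## Interface

Orientations are given as [roll, pitch, yaw] about the fixed x, y, z axes, in that order (R = Rz(yaw) Ry(pitch) Rx(roll)).
In Python, from plant import robot gives the robot as it stands. Calls block until the motion is done:
- robot.goto(position, orientation): joint-space move of the TCP to a pose.
- robot.move_straight(position, frame=None, rate=0.15): straight line of the TCP; frame=None keeps the orientation; rate is the mean speed in m/s.
- robot.move_j(angles): joint-space move.
- robot.grip(opening, grasp_force=None): finger opening in m; grasp_force is the grip in N (None keeps the last); returns when the fingers have stopped.
- robot.pause(seconds).
- robot.ik(position, orientation): joint angles nearest the present ones, or None.
- robot.state(): the state.
- robot.snapshot(name): name is "side" or "top" or "wrist"; returns the picture (480x640x3 uint8, red, green, blue); there is no depth.
- robot.camera_info(name): a dict with "camera_matrix" (3x3 intrinsics, pixels), "T" (4x4, takes a point from camera to world coordinates); the wrist camera has in their place "mount" (4x4, takes a point from camera to tool coordinates, whose origin is the TCP and whose axes are the tool frame's). Camera axes: x right, y up, looking along -z (the intrinsics and any distortion apply to the point x, -y, -z); pixel columns grow to the right and rows downward; lengths in m; the calibration is good to about 2 mm. A picture is of the moment at which its call begins: read the wrist's pose just before it. camera_info takes no time and is no camera call.
A pose or a line that the arm cannot do raises robot.IKError and nothing moves.
- robot.hand_in(): hands the job in, once; it reports no verdict.
The state is a dict: "t": time; "joints": joint angles; "joint_vel": joint speeds; "effort": joint torques, N m; "position": TCP position; "ee_rot": TCP orientation; "ft_force": force on the tool from outside, world axes, zero at the start; "torque": the same for the moment, N m; "width": finger opening in m.
Only numpy, scipy, OpenCV 4.12 (cv2) and the standard library are available. Lean on these libraries where they do the work, as an engineer would, in place of code of your own. Each camera call takes 0.05 s, during which the arm holds its last target.

## Working session

There is one attempt and no reset: what is moved stays moved. The work goes in short steps, each a Python script; the robot and the scene stay as the last script left them, time stands still between calls to the robot, and variables do not carry over. Pictures are saved under pics/ and viewed, and the job is handed in when it is done.

```bash
ls; mkdir -p pics
python3 - <<'E'
from plant import robot
import cv2,numpy as np
np.set_printoptions(precision=4,suppress=True)
for n in ("side","top","wrist"):
    im=robot.snapshot(n); cv2.imwrite(f"pics/{n}0.png",im[:,:,::-1])
    c=robot.camera_info(n); print(n,c)
s=robot.state(); print(s); print(robot.tcp_to_grasp)
E
```

```text
pics
side {'camera_matrix': array([[493.8983,   0.    , 333.2065],
       [  0.    , 493.8983, 243.7042],
       [  0.    ,   0.    ,   1.    ]]), 'T': array([[-0.9933,  0.0409, -0.1083,  0.4018],
       [-0.1134, -0.5347,  0.8374,  1.1427],
       [-0.0236,  0.844 ,  0.5358,  0.7266],
       [ 0.    ,  0.    ,  0.    ,  1.    ]])}
top {'camera_matrix': array([[541.629 ,   0.    , 324.1246],
       [  0.    , 541.629 , 248.3656],
       [  0.    ,   0.    ,   1.    ]]), 'T': array([[-0.0692,  0.9775, -0.1993,  0.2639],
       [-0.9976, -0.0683,  0.0114,  0.1125],
       [-0.0024,  0.1996,  0.9799,  1.4673],
       [ 0.    ,  0.    ,  0.    ,  1.    ]])}
wrist {'camera_matrix': array([[368.0743,   0.    , 319.61  ],
       [  0.    , 368.0743, 240.3041],
       [  0.    ,   0.    ,   1.    ]]), 'mount': array([[ 1.    , -0.0003,  0.0014,  0.0012],
       [ 0.0001, -0.9593, -0.2822, -0.0775],
       [ 0.0014,  0.2822, -0.9593, -0.1664],
       [ 0.    ,  0.    ,  0.    ,  1.    ]])}
{'t': 0.15, 'joints': array([-1.1998,  0.1164,  1.4421, -0.    ,  1.584 , -0.0378]), 'joint_vel': array([-0.0005,  0.0001, -0.0013, -0.0003, -0.002 , -0.0002]), 'effort': array([  0.0022, -72.176 , -62.2951,   0.0781,   0.0225,  -0.0001]), 'position': array([ 0.2682, -0.6192,  0.2181]), 'ee_rot': array([-3.1416,  0.0009, -1.162 ]), 'ft_force': array([ 0.0888, -0.8153,  0.0974]), 'torque': array([-0.006 ,  0.0329, -0.0023]), 'width': 0.09324631623291652}
0.0188
```

View pics/top0.png

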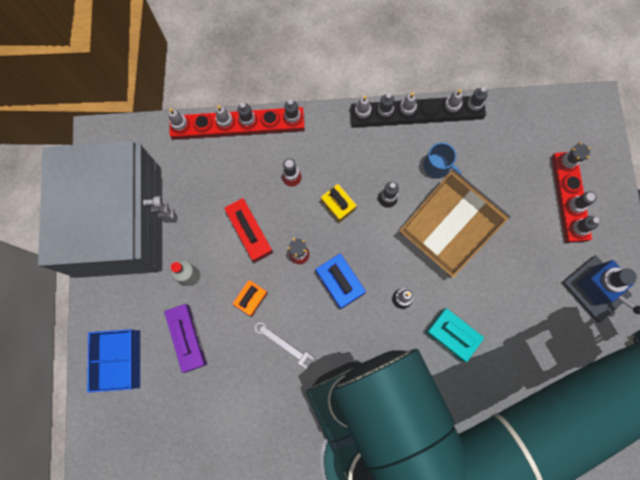

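View pics/side0.png

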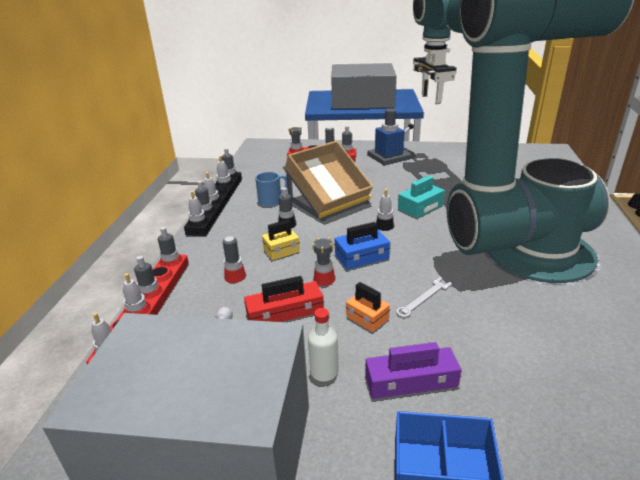

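View pics/wrist0.png

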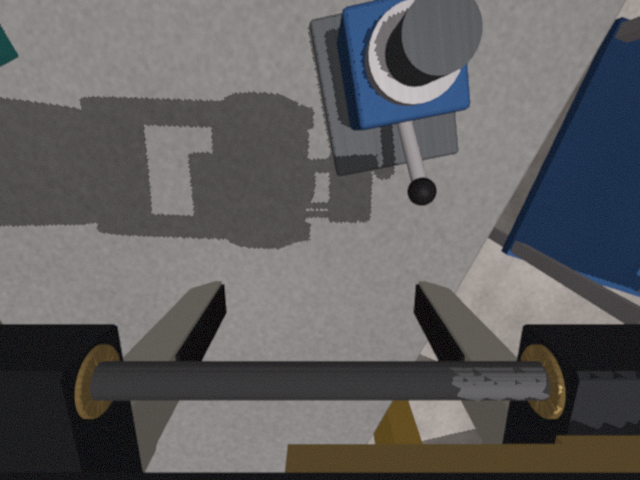

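The top view shows red (248,228), blue (340,280), yellow (338,202) and orange (249,297). The look-alikes are purple (184,338) and turquoise (455,334), and the carton is at about (453,225). I'll enlarge crops to confirm these.

```bash
cat > h.py <<'E'
import numpy as np,cv2
from scipy.spatial.transform import Rotation as Rot
np.set_printoptions(precision=4,suppress=True)
def ray(K,T,uv):
    uv=np.atleast_2d(np.asarray(uv,float))
    d=np.c_[(uv[:,0]-K[0,2])/K[0,0],-(uv[:,1]-K[1,2])/K[1,1],-np.ones(len(uv))]
    return T[:3,3],d@T[:3,:3].T
def plane(K,T,uv,z):
    o,d=ray(K,T,uv); return o+d*((z-o[2])/d[:,2])[:,None]
def proj(K,T,P):
    P=np.atleast_2d(P); c=(P-T[:3,3])@T[:3,:3]
    return np.c_[K[0,2]+K[0,0]*c[:,0]/-c[:,2],K[1,2]-K[1,1]*c[:,1]/-c[:,2]]
def tri(obs):  # list of (K,T,uv)
    A=np.zeros((3,3));b=np.zeros(3);L=[]
    for K,T,uv in obs:
        o,d=ray(K,T,uv);d=d[0]/np.linalg.norm(d[0]);M=np.eye(3)-np.outer(d,d);A+=M;b+=M@o;L.append((M,o))
    p=np.linalg.solve(A,b); return p,[np.linalg.norm(M@(p-o)) for M,o in L]
def Ttool(s):
    T=np.eye(4);T[:3,:3]=Rot.from_euler('xyz',s['ee_rot']).as_matrix();T[:3,3]=s['position'];return T
HUE=dict(red=(174,4),blue=(105,118),yellow=(22,30),orange=(9,17),purple=(130,150),turq=(82,98))
def mask(im,c):
    h=cv2.cvtColor(im,cv2.COLOR_RGB2HSV);a,b=HUE[c];H=h[:,:,0]
    m=((H>=a)&(H<=b)) if a<b else ((H>=a)|(H<=b))
    return (m&(h[:,:,1]>150)&(h[:,:,2]>60)).astype(np.uint8)
def blob(m,near=None):
    cs,_=cv2.findContours(m,cv2.RETR_EXTERNAL,cv2.CHAIN_APPROX_NONE)
    if near is None: return max(cs,key=cv2.contourArea)
    return min([c for c in cs if cv2.contourArea(c)>100],key=lambda c:np.hypot(*(c.mean(0)[0]-near)))
E
python3 - <<'E'
from h import *
t=cv2.imread('pics/top0.png');s=cv2.imread('pics/side0.png')
a=cv2.resize(t[150:370,150:520],None,fx=2.1,fy=2.1,interpolation=cv2.INTER_CUBIC)
b=cv2.resize(s[130:330,220:480],None,fx=3,fy=3,interpolation=cv2.INTER_CUBIC)
cv2.imwrite('pics/ta.png',a);cv2.imwrite('pics/sb.png',b)
K=np.array([[541.629,0,324.1246],[0,541.629,248.3656],[0,0,1]])
T=np.array([[-0.0692,.9775,-.1993,.2639],[-.9976,-.0683,.0114,.1125],[-.0024,.1996,.9799,1.4673],[0,0,0,1]])
rgb=t[:,:,::-1].copy()
for c,n in dict(red=(248,228),blue=(340,280),yellow=(338,202),orange=(249,297)).items():
    q=blob(mask(rgb,c),n);r=cv2.minAreaRect(q);print(c,r,plane(K,T,cv2.boxPoints(r),.048).round(3)[:,:2].tolist(), plane(K,T,r[0],.045))
for n,p in dict(fm=(291,180),dc=(390,200),bh=(298,257),chuck=(403,302),bottle=(185,275),mug=(440,160),sp1=(261,327),sp2=(305,360)).items(): print(n,plane(K,T,p,.03))
print(plane(K,T,[(450,173),(508,215),(453,277),(400,230)],.12))
E
```

```text
red ((247.83258056640625, 229.47479248046875), (61.22660446166992, 22.147233963012695), 61.69924545288086) [[0.684, 0.361], [0.71, 0.307], [0.555, 0.235], [0.53, 0.288]] [[0.6195 0.2978 0.045 ]]
blue ((339.99383544921875, 280.52899169921875), (46.74323654174805, 30.435504913330078), 56.97612762451172) [[0.498, 0.125], [0.538, 0.054], [0.429, -0.004], [0.39, 0.066]] [[0.4636 0.0601 0.045 ]]
yellow ((338.18316650390625, 201.6682891845703), (30.113971710205078, 23.218717575073242), 50.71058654785156) [[0.695, 0.098], [0.733, 0.046], [0.664, -0.0], [0.626, 0.051]] [[0.6802 0.0487 0.045 ]]
orange ((249.4230499267578, 297.6153564453125), (22.46535873413086, 29.399110794067383), 33.690067291259766) [[0.422, 0.347], [0.484, 0.302], [0.447, 0.254], [0.386, 0.3]] [[0.4349 0.3012 0.045 ]]
fm [[0.7561 0.1742 0.03  ]]
dc [[ 0.6793 -0.0948  0.03  ]]
bh [[0.5374 0.1678 0.03  ]]
chuck [[ 0.3967 -0.103   0.03  ]]
bottle [[0.5095 0.4732 0.03  ]]
mug [[ 0.7855 -0.2453  0.03  ]]
sp1 [[0.3572 0.2761 0.03  ]]
sp2 [[0.2643 0.1659 0.03  ]]
[[ 0.7154 -0.2449  0.12  ]
 [ 0.5923 -0.3804  0.12  ]
 [ 0.4422 -0.2208  0.12  ]
 [ 0.5722 -0.0999  0.12  ]]
```

View pics/ta.png

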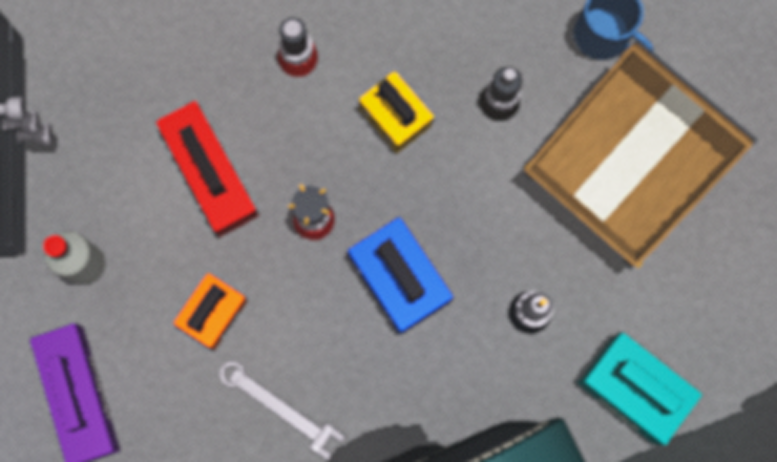

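View pics/sb.png

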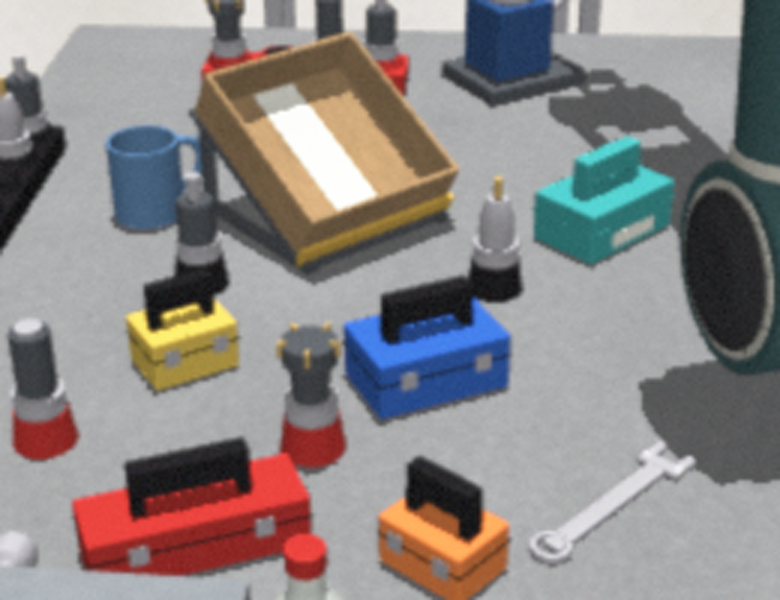

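In the crops, the solid red case is at (205,165) and the blue one with a black handle is at (400,275). The purple case at (75,395) and the turquoise one at (640,390) have handles in their own body colour, so they are decoys. The side crop shows the carton's low edge at (300,260)–(455,185), facing bottom-right, so uphill is roughly world (+x,−y).

Planned layout (floor 194×176):
- **Red:** across, at the top.
- **Blue:** lengthwise, at the bottom −y.
- **Yellow, then orange:** across, stacked on the +y side.

Next I'll take the wrist views.

Run:
```python
from plant import robot
from h import *
import pickle
D={}
for i,(p,y) in enumerate([((.5,-.1,.40),-.1),((.5,.08,.4),0.),((.5,.27,.4),0.1)]):
    try: robot.goto(list(p),[np.pi,0,y])
    except Exception as e: print(i,repr(e)); continue
    s=robot.state(); im=robot.snapshot("wrist"); s2=robot.state()
    D[i]=(Ttool(s),im); cv2.imwrite(f"pics/w{i+1}.png",im[:,:,::-1]); print(s['t'],s['position'],s['joints'])
pickle.dump(D,open('views.pkl','wb'))
```

```text
2.2917 [ 0.5    -0.1006  0.3996] [-0.2485 -0.2304  1.483  -0.0001  1.8897 -0.1474]
3.0917 [0.5001 0.0795 0.3999] [ 0.1074 -0.2385  1.489  -0.0003  1.8911  0.1075]
3.925 [0.5004 0.2689 0.4   ] [ 0.4483 -0.1062  1.3736 -0.0003  1.8743  0.3493]
```

View pics/w1.png

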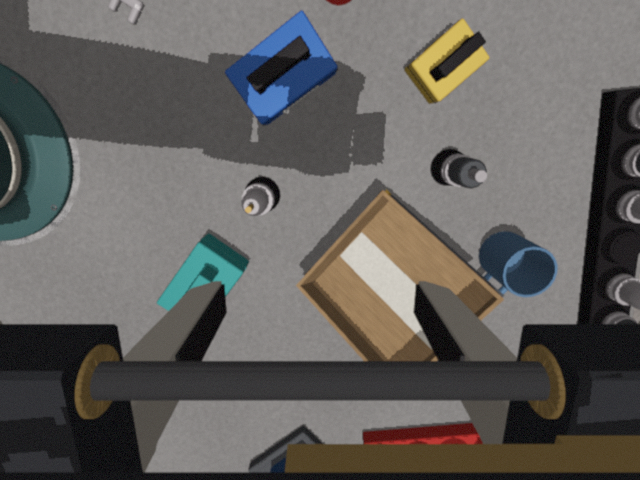

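View pics/w2.png

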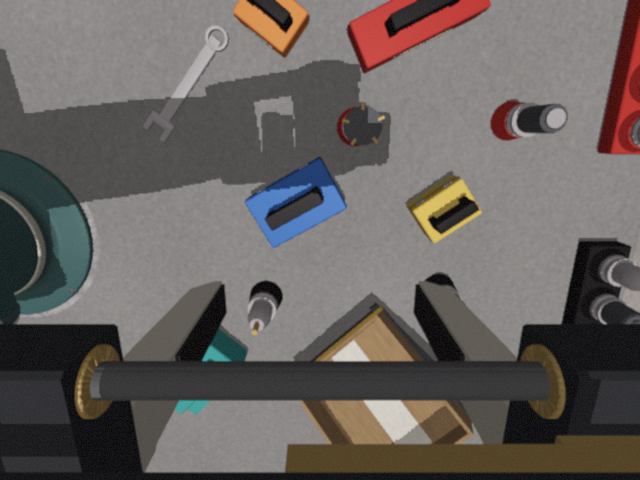

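View pics/w3.png

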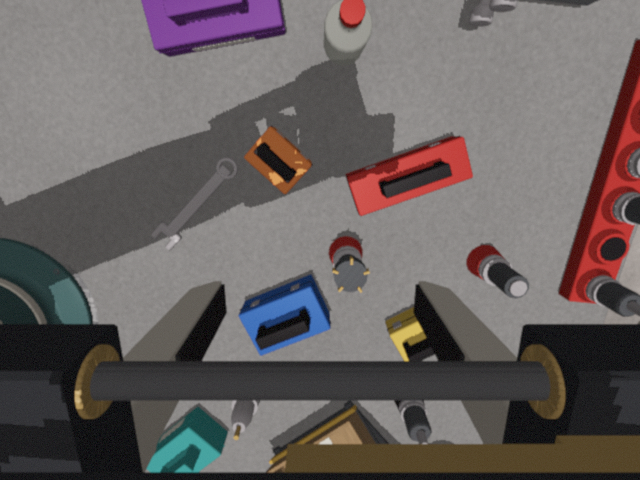

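The wrist views show the handles clearly: blue (278,65) in w1, yellow (453,214) in w2, red (416,179) and orange (276,162) in w3. The carton is partly hidden by the jaws, so I'll take two better carton views.

Run:
```python
from plant import robot
from h import *
import pickle
D=pickle.load(open('views.pkl','rb'))
for i,(p,y) in zip((3,4),[((.48,-.20,.45),-.2),((.48,-.33,.45),-.5)]):
    try: robot.goto(list(p),[np.pi,0,y])
    except Exception as e: print(i,repr(e)); continue
    s=robot.state(); im=robot.snapshot("wrist")
    D[i]=(Ttool(s),im); cv2.imwrite(f"pics/w{i+1}.png",im[:,:,::-1]); print(s['t'],s['position'],s['joints'])
pickle.dump(D,open('views.pkl','wb'))
W=[]
for i,(u,v) in [(0,(283,65)),(1,(295,208)),(2,(285,318)),(0,(447,60)),(1,(445,208)),(2,(413,178)),(2,(278,160))]:
    im=D[i][1][:,:,::-1]; im=cv2.copyMakeBorder(im,70,70,70,70,cv2.BORDER_CONSTANT)
    c=im[v+10:v+130,u:u+140]; W.append(cv2.resize(c,None,fx=1.42*1.3,fy=1.42*1.3,interpolation=cv2.INTER_CUBIC))
W.append(W[0]*0)
a=np.vstack([np.hstack(W[:3]),np.hstack(W[3:6])]);cv2.imwrite('pics/cr1.png',cv2.resize(a,(800,int(800*a.shape[0]/a.shape[1]))))
```

```text
5.7 [ 0.4803 -0.1994  0.4499] [-0.4426 -0.1851  1.3622  0.0002  1.9646 -0.2436]
6.3333 [ 0.4802 -0.3302  0.4496] [-0.6462 -0.0513  1.2408  0.0002  1.9529 -0.1461]
```

View pics/cr1.png

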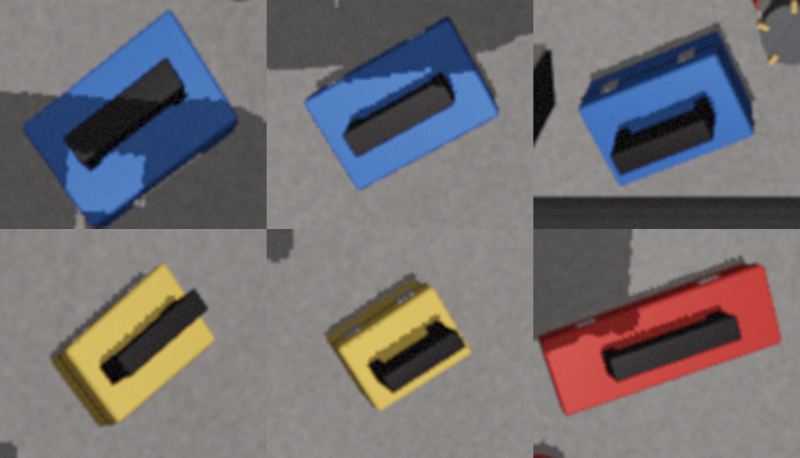

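View pics/w4.png

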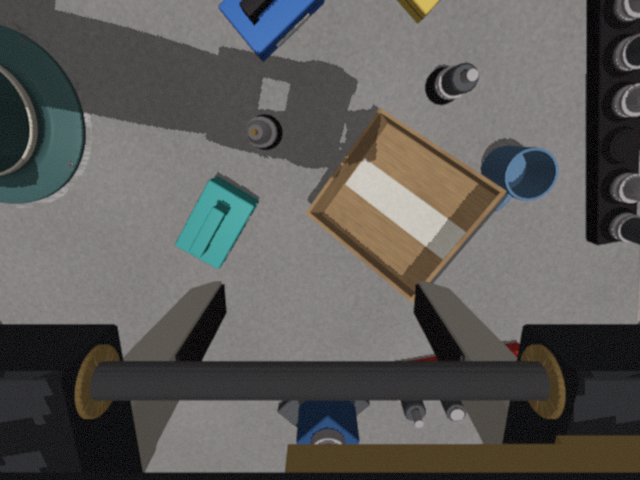

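View pics/w5.png

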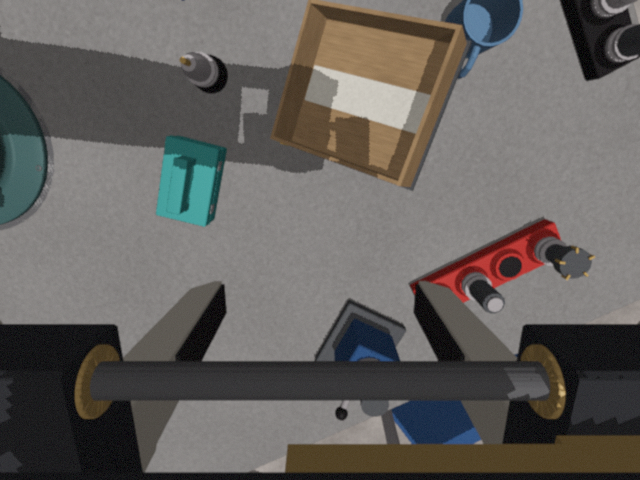

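Run:
```python
from h import *
for n,(x0,y0,x1,y1) in dict(w4=(300,95,520,310),w5=(262,0,482,200)).items():
    im=cv2.imread(f'pics/{n}.png')[y0:y1,x0:x1]
    cv2.imwrite(f'pics/{n}c.png',cv2.resize(im,None,fx=2.75,fy=2.75,interpolation=cv2.INTER_CUBIC))
    hsv=cv2.cvtColor(im,cv2.COLOR_BGR2HSV)
    for p in [(40,40),(60,60),(100,60)]: print(n,p,hsv[p[1],p[0]])
```

```text
w4 (40, 40) [15 13 77]
w4 (60, 60) [ 16 117  70]
w4 (100, 60) [ 17 103 153]
w5 (40, 40) [ 17 110 114]
w5 (60, 60) [ 16 105 156]
w5 (100, 60) [ 16 101 154]
```

View pics/w4c.png

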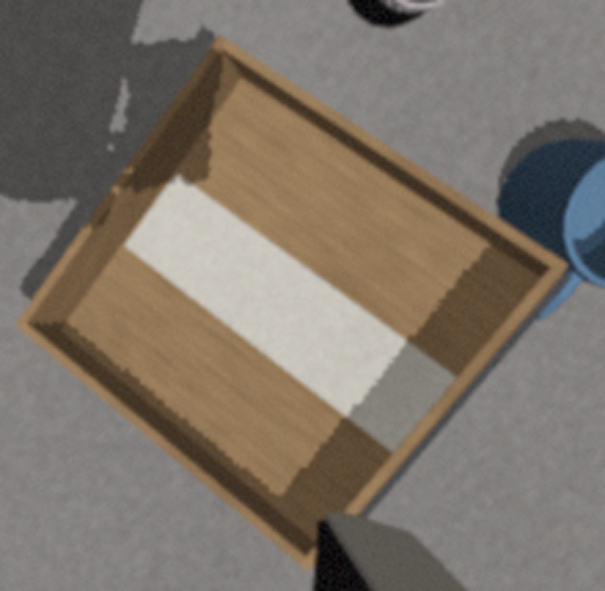

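View pics/w5c.png

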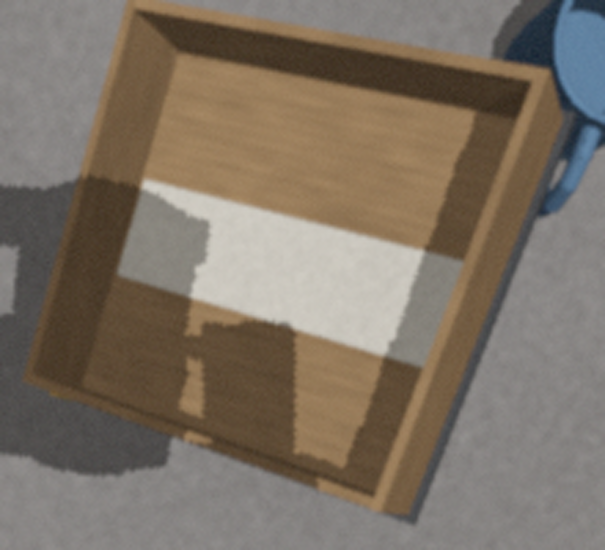

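Corner picks in the zoomed w4 crop: outer rim A(220,40), B(22,322), C(567,265), D(308,562), with the downhill edge at A–B. In w5: A(131,0), B(27,378), C(552,72), D(388,512). I'll triangulate these together with the top view.

Run:
```python
from plant import robot
from h import *
import pickle
D=pickle.load(open('views.pkl','rb'))
Kw=robot.camera_info('wrist');M=Kw['mount'];Kw=Kw['camera_matrix']
ct=robot.camera_info('top');cs=robot.camera_info('side')
V={'w4':(Kw,D[3][0]@M),'w5':(Kw,D[4][0]@M),'top':(ct['camera_matrix'],ct['T']),'side':(cs['camera_matrix'],cs['T'])}
def f(n,p):
    s,o={'w4':(2.75,(300,95)),'w5':(2.75,(262,0)),'top':(2.1,(150,150)),'side':(3,(220,130))}[n]
    return (np.array(p)+.5)/s-.5+o
P={ # name: (carton coords)
 'A':(-.102,.093,.05),'B':(-.102,-.093,.05),'C':(.102,.093,.05),'D':(.102,-.093,.05),
 'Ai':(-.097,.088,.05),'Bi':(-.097,-.088,.05),'Ci':(.097,.088,.05),'Di':(.097,-.088,.05),
 'Af':(-.097,.088,0),'Bf':(-.097,-.088,0)}
O=[('w4','A',(220,40)),('w4','B',(22,322)),('w4','C',(567,265)),('w4','D',(308,563)),('w4','Bi',(34,320)),('w4','Ci',(547,266)),('w4','Di',(308,550)),('w4','Af',(238,80)),
('w5','A',(131,-1)),('w5','B',(27,379)),('w5','C',(552,72)),('w5','D',(388,513)),('w5','Ai',(141,13)),('w5','Bi',(41,378)),('w5','Ci',(530,82)),('w5','Di',(374,495)),('w5','Af',(178,53)),('w5','Bf',(82,387)),
('top','A',(525,170)),('top','B',(636,267)),('top','C',(632,42)),('top','D',(754,140)),
('side','A',(300,247)),('side','B',(456,172)),('side','C',(197,97)),('side','D',(350,37))]
for k in 'ABCD':
    p,e=tri([(*V[n],f(n,q)) for n,kk,q in O if kk==k and n!='side']);print(k,p,np.array(e)*1e3)
from scipy.optimize import least_squares
def res(x):
    R=Rot.from_rotvec(x[3:]).as_matrix();r=[]
    for n,k,q in O: r.append((proj(*V[n],R@P[k]+x[:3])[0]-f(n,q))/ (2 if n in('side','top') else 1))
    return np.array(r).ravel()
yaw=np.radians(-47)
R0=Rot.from_euler('z',yaw)*Rot.from_euler('y',-np.radians(28))
s=least_squares(res,np.r_[.58,-.235,.068,R0.as_rotvec()],loss='soft_l1')
R=Rot.from_rotvec(s.x[3:]); print(s.x[:3],R.as_euler('ZYX',degrees=True),s.cost); 
for o,r in zip(O,res(s.x).reshape(-1,2)):print(o[0],o[1],r.round(2),end='; ')
pickle.dump((s.x[:3],R.as_matrix()),open('carton.pkl','wb'))
```

```text
A [ 0.5848 -0.1087  0.0612] [1.0471 0.8908 1.1092]
B [ 0.452  -0.2354  0.0561] [1.7682 0.9761 1.0464]
C [ 0.7116 -0.239   0.1542] [0.8366 0.3694 0.839 ]
D [ 0.5793 -0.3711  0.145 ] [2.5198 0.9288 3.2249]
[ 0.5975 -0.2539  0.0596] [-46.339  -27.1245   0.1087] 20.20378967873238
w4 A [ 0.13 -1.58]; w4 B [-1.18  0.49]; w4 C [-0.84 -1.05]; w4 D [0.72 0.55]; w4 Bi [-1.38  0.54]; w4 Ci [ 0.28 -0.47]; w4 Di [0.09 0.18]; w4 Af [ 1.34 -0.98]; w5 A [0.44 0.16]; w5 B [0.67 0.66]; w5 C [-0.82  0.89]; w5 D [-1.2  -1.61]; w5 Ai [-1.15 -0.24]; w5 Bi [-0.75 -1.39]; w5 Ci [1.03 1.19]; w5 Di [ 1.65 -0.16]; w5 Af [1.15 0.88]; w5 Bf [ 1.57 -0.39]; top A [-0.28 -0.3 ]; top B [ 0.12 -0.21]; top C [-0.1   0.37]; top D [-0.56  0.78]; side A [ 2.32 -3.48]; side B [ 0.68 -0.03]; side C [ 1.28 -2.87]; side D [ 0.08 -0.08];
```

Run:
```python
import cv2
a=cv2.imread('pics/side0.png')[135:225,278:380]; b=cv2.imread('pics/top0.png')[165:285,392:518]
a=cv2.resize(a,None,fx=6,fy=6,interpolation=cv2.INTER_CUBIC);b=cv2.resize(b,None,fx=5,fy=5,interpolation=cv2.INTER_CUBIC)
cv2.imwrite('pics/sc.png',a);cv2.imwrite('pics/tc.png',b)
```

```text
(no output)
```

View pics/sc.png

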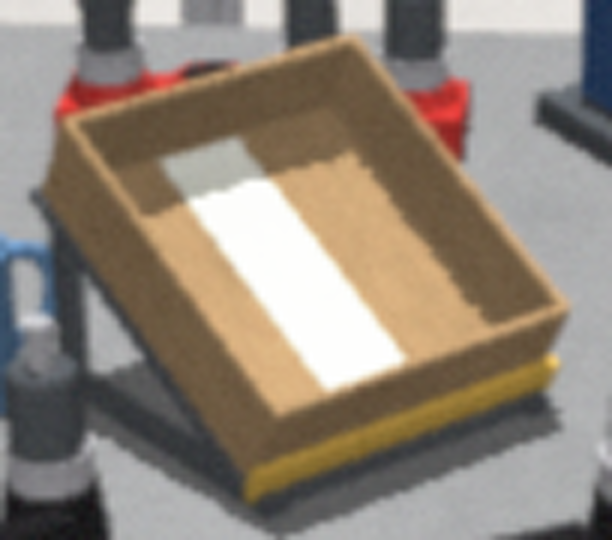

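View pics/tc.png

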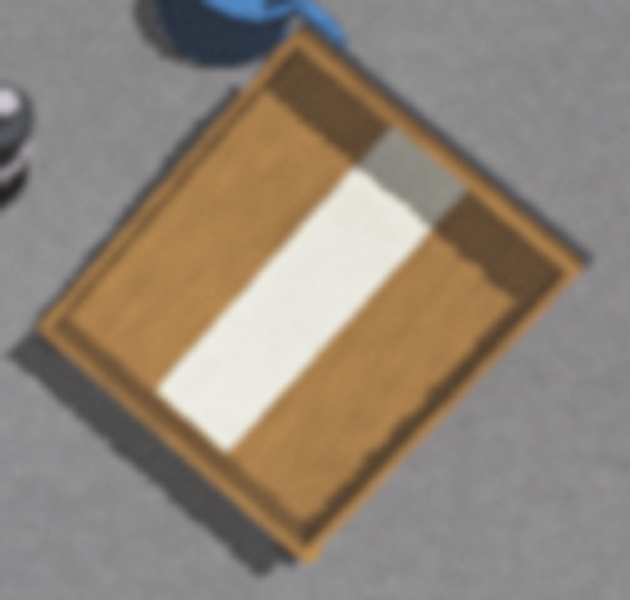

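```bash
cat > carton.py <<'E'
from plant import robot
from h import *
import pickle
D=pickle.load(open('views.pkl','rb'))
Kw=robot.camera_info('wrist');M=Kw['mount'];Kw=Kw['camera_matrix']
ct=robot.camera_info('top');cs=robot.camera_info('side')
V={'w4':(Kw,D[3][0]@M),'w5':(Kw,D[4][0]@M),'top':(ct['camera_matrix'],ct['T']),'side':(cs['camera_matrix'],cs['T'])}
def f(n,p):
    s,o={'w4':(2.75,(300,95)),'w5':(2.75,(262,0)),'top':(5,(392,165)),'side':(6,(278,135))}[n]
    return (np.array(p)+.5)/s-.5+o
P={ 'A':(-.102,.093,.05),'B':(-.102,-.093,.05),'C':(.102,.093,.05),'D':(.102,-.093,.05),
 'Ai':(-.097,.088,.05),'Bi':(-.097,-.088,.05),'Ci':(.097,.088,.05),'Di':(.097,-.088,.05),
 'Af':(-.097,.088,0),'Bf':(-.097,-.088,0)}
O=[('w4','A',(220,40)),('w4','B',(22,322)),('w4','C',(567,265)),('w4','D',(308,563)),('w4','Bi',(34,320)),('w4','Ci',(547,266)),('w4','Di',(308,550)),('w4','Af',(238,80)),
('w5','A',(131,-1)),('w5','B',(27,379)),('w5','C',(552,72)),('w5','D',(388,513)),('w5','Ai',(141,13)),('w5','Bi',(41,378)),('w5','Ci',(530,82)),('w5','Di',(374,495)),('w5','Af',(178,53)),('w5','Bf',(82,387)),
('top','A',(40,325)),('top','B',(310,562)),('top','C',(303,28)),('top','D',(585,262)),
('side','A',(272,418)),('side','B',(567,305)),('side','C',(66,120)),('side','D',(352,36)),('side','Ci',(80,124)),('side','Di',(352,47))]
from scipy.optimize import least_squares
def fit(views,full=True):
    OO=[o for o in O if o[0] in views]
    def pose(x):
        if full: return x[:3],Rot.from_rotvec(x[3:]).as_matrix()
        return np.r_[x[:2],.068],(Rot.from_euler('z',x[2])*Rot.from_euler('y',-np.radians(28))).as_matrix()
    def res(x):
        p,R=pose(x); return np.array([(proj(*V[n],R@P[k]+p)[0]-f(n,q)) for n,k,q in OO]).ravel()
    R0=Rot.from_euler('z',np.radians(-47))*Rot.from_euler('y',-np.radians(28))
    x0=np.r_[.58,-.235,.068,R0.as_rotvec()] if full else [.58,-.235,np.radians(-47)]
    s=least_squares(res,x0,loss='soft_l1');p,R=pose(s.x)
    print(views,full,p,Rot.from_matrix(R).as_euler('ZYX',degrees=True),'rms px',np.sqrt((res(s.x)**2).mean()))
    if full and len(views)==4:
        for o,r in zip(OO,res(s.x).reshape(-1,2)):print(o[0],o[1],r.round(1),end='; ')
    return p,R
if __name__=='__main__':
    for full in(True,False):
        for v in(['w4','w5'],['top','side'],['w4','w5','top','side'],['top','w4','w5']): fit(v,full)
    pickle.dump(fit(['w4','w5','top','side'],False),open('carton.pkl','wb'))
E
python3 carton.py
```

```text
['w4', 'w5'] True [ 0.5975 -0.2538  0.0604] [-46.3829 -27.3674   0.3605] rms px 0.941572049031973
['top', 'side'] True [ 0.5982 -0.2558  0.0629] [-46.6524 -27.5375   0.4183] rms px 0.5338211780702399
['w4', 'w5', 'top', 'side'] True [ 0.5973 -0.2541  0.0624] [-46.4189 -27.6903   0.4132] rms px 0.8958863954144334
w4 A [ 0.2 -1.5]; w4 B [-1.3  0.9]; w4 C [-0.3 -0.6]; w4 D [0.5 1.6]; w4 Bi [-1.5  1. ]; w4 Ci [ 0.8 -0. ]; w4 Di [-0.1  1.2]; w4 Af [ 1.7 -0.8]; w5 A [ 0.3 -0.1]; w5 B [0.6 1. ]; w5 C [-0.6  0.2]; w5 D [-1.5 -1. ]; w5 Ai [-1.3 -0.5]; w5 Bi [-0.9 -1.1]; w5 Ci [1.2 0.6]; w5 Di [1.4 0.4]; w5 Af [1.4 0.6]; w5 Bf [ 1.8 -0.2]; top A [-0.2  0.4]; top B [-0.5 -0.5]; top C [-1.4  0.2]; top D [-0.5  1. ]; side A [1.5 0.1]; side B [1.  1.1]; side C [-0.4  0.5]; side D [0.5 0.4]; side Ci [-0.5  0.6]; side Di [ 0.2 -0. ]; ['top', 'w4', 'w5'] True [ 0.5974 -0.254   0.0608] [-46.3735 -27.2939   0.3627] rms px 0.9164481403319245
['w4', 'w5'] False [ 0.5958 -0.2541  0.068 ] [-46.4109 -28.       0.    ] rms px 1.4186801281140191
['top', 'side'] False [ 0.5972 -0.2536  0.068 ] [-46.405 -28.      0.   ] rms px 0.8976458049253819
['w4', 'w5', 'top', 'side'] False [ 0.596 -0.254  0.068] [-46.4155 -28.       0.    ] rms px 1.2685498095227985
['top', 'w4', 'w5'] False [ 0.5959 -0.2541  0.068 ] [-46.4125 -28.       0.    ] rms px 1.3041495213946417
['w4', 'w5', 'top', 'side'] False [ 0.596 -0.254  0.068] [-46.4155 -28.       0.    ] rms px 1.2685498095227985
```

Run:
```python
from h import *
def tile(n,c,w,h,s):
    im=cv2.imread(f'pics/{n}.png');im=cv2.copyMakeBorder(im,80,80,80,80,cv2.BORDER_CONSTANT)
    x0,y0=c[0]-w//2,c[1]-h//2
    o=cv2.resize(im[y0+80:y0+80+h,x0+80:x0+80+w],None,fx=s,fy=s,interpolation=cv2.INTER_CUBIC);print(n,c,'origin',x0,y0,s);return o
a=np.hstack([tile('w3',(410,175),140,100,4),tile('w3',(280,160),60,100,4)]);cv2.imwrite('pics/c1.png',a)
t=[tile('top0',(248,229),66,66,6),tile('top0',(250,298),66,66,6)]
cv2.imwrite('pics/c2.png',np.hstack(t))
t=[tile('top0',(340,280),66,66,6),tile('top0',(338,202),66,66,6)]
cv2.imwrite('pics/c3.png',np.hstack(t))
```

```text
w3 (410, 175) origin 340 125 4
w3 (280, 160) origin 250 110 4
top0 (248, 229) origin 215 196 6
top0 (250, 298) origin 217 265 6
top0 (340, 280) origin 307 247 6
top0 (338, 202) origin 305 169 6
```

View pics/c1.png

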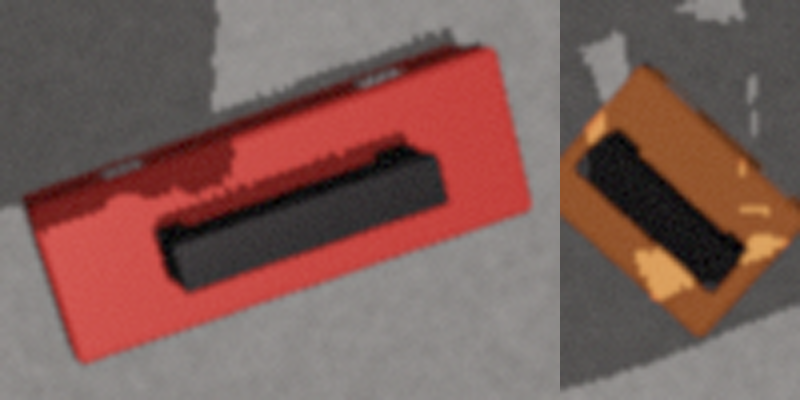

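View pics/c2.png

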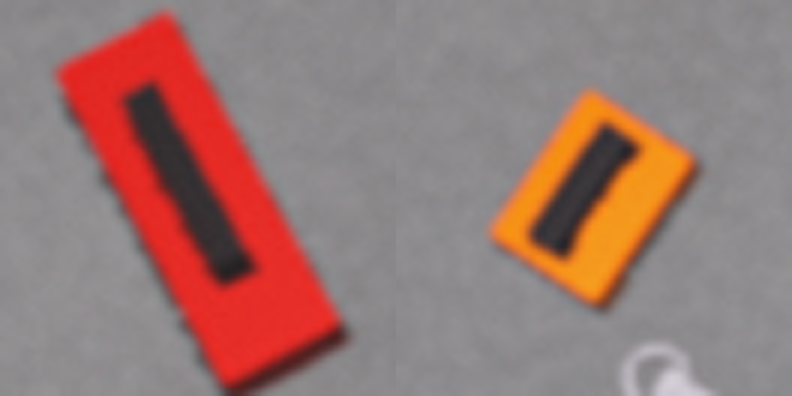

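View pics/c3.png

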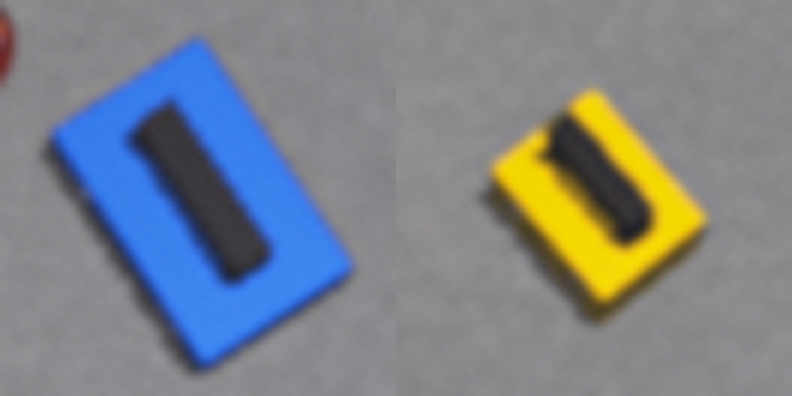

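Lid corners read off these crops: red spans top-crop (165,12)–(225,390), blue (200,38)–(205,365), yellow (592,90)–(605,302) and orange (590,90)–(602,300). I'll triangulate each lid across the top and wrist views.

```bash
cat > cases.py <<'E'
from carton import *
V['w1']=(Kw,D[0][0]@M);V['w2']=(Kw,D[1][0]@M);V['w3']=(Kw,D[2][0]@M)
# order: +x, +y, -x, -y corners
S=1.905
C=dict(
red=[('top',6,(215,196),[(165,12),(58,72),(225,390),(342,325)]),('w3',4,(340,125),[(530,208),(490,56),(38,228),(80,362)])],
orange=[('top',6,(217,265),[(194,90),(96,232),(206,300),(301,160)]),('w3',4,(250,110),[(232,213),(80,72),(2,165),(140,335)])],
blue=[('top',6,(307,247),[(200,38),(52,130),(205,365),(352,268)]),('w2',S,(225,148),[(231.3,112),(181.3,18),(39.3,100),(93.3,188)]),('w3',S,(215,258),[(218.7,132),(182.7,55),(46.7,108),(88.7,185)]),('w1',S,(213,5),[(238,122),(170,12),(22,128),(92,222)])],
yellow=[('top',6,(305,169),[(196,90),(96,168),(209,302),(310,218)]),('w1',S,(377,0),[(214,111),(163,35),(66,123),(116,193)]),('w2',S,(375,148),[(203.3,121),(167.3,55),(71.3,119),(111.3,181)])])
if __name__=='__main__':
    out={}
    for c,o in C.items():
        Q=np.array([tri([(*V[n],(np.array(p[i])+.5)/s-.5+np.array(og)) for n,s,og,p in o])[0] for i in range(4)])
        cen=Q.mean(0); s1=Q[1]-Q[0],Q[2]-Q[3]; s2=Q[2]-Q[1],Q[3]-Q[0]
        l1=np.mean([np.linalg.norm(v[:2]) for v in s1]);l2=np.mean([np.linalg.norm(v[:2]) for v in s2])
        a=(s1[0]+s1[1]) if l1>l2 else -(s2[0]+s2[1])
        print(c,'cen',cen,'z',Q[:,2],'dims',l1,l2,'yaw',np.degrees(np.arctan2(a[1],a[0])))
        for n,s,og,p in o: print('   ',n,plane(*V[n],((np.array(p)+.5)/s-.5+np.array(og)),dict(red=.048,blue=.054,yellow=.048,orange=.044)[c]).mean(0))
        out[c]=(cen,np.arctan2(a[1],a[0]))
    pickle.dump(out,open('cases.pkl','wb'))
E
python3 cases.py
```

```text
red cen [0.6203 0.2968 0.0562] z [0.0578 0.0652 0.059  0.0426] dims 0.05558106808034117 0.161038621202667 yaw 25.927359223106727
    top [0.6211 0.2985 0.048 ]
    w3 [0.6244 0.2961 0.048 ]
orange cen [0.437  0.3025 0.0302] z [ 0.0441  0.043  -0.0002  0.0339] dims 0.07450396829227209 0.05261441271487919 yaw 140.51276188290618
    top [0.4362 0.3003 0.044 ]
    w3 [0.4387 0.3042 0.044 ]
blue cen [0.4659 0.0589 0.0497] z [0.0458 0.0512 0.0487 0.0529] dims 0.07750839051249112 0.12126331944377551 yaw 28.54980688230418
    top [0.4641 0.0596 0.054 ]
    w2 [0.4665 0.0603 0.054 ]
    w3 [0.4668 0.0603 0.054 ]
    w1 [0.4659 0.0578 0.054 ]
yellow cen [0.6838 0.0477 0.0428] z [0.0417 0.0409 0.0427 0.0457] dims 0.05933765886294927 0.08178751080336634 yaw 34.96696558091135
    top [0.6812 0.0482 0.048 ]
    w1 [0.6824 0.0466 0.048 ]
    w2 [0.6826 0.0487 0.048 ]
```

Blue and yellow lids triangulate about 5 mm low (49.7 against 54, and 42.8 against 48). The carton shows the same offset in z (62.5 against 68), so this is a camera height bias. I'll use the stated heights for z and confirm them by touch. Next are the IK checks for every pick and place pose.

```bash
cat > plan.py <<'E'
from h import *
import pickle
# case: centre xy, yaw(deg), lid height, handle width
CS=dict(blue=((.4658,.0593),28.7,.054,.020),yellow=((.6823,.0478),34.9,.048,.016),orange=((.4375,.302),140.5,.044,.016),red=((.6225,.297),25.5,.048,.018))
CO=np.array([.5965,-.254,.068]); CR=(Rot.from_euler('z',np.radians(-46.4))*Rot.from_euler('y',-np.radians(28))).as_matrix()
# place: carton x,y, bar direction
PL=dict(blue=(-.033,-.0435,'x'),yellow=(-.0635,.0425,'y'),orange=(-.0005,.0425,'y'),red=(.065,0.,'y'))
GZ=.008 # TCP height above lid
def rpy(R): return Rot.from_matrix(R).as_euler('xyz')
def pick_R(c,k):
    y=np.radians(CS[c][1]); bar=np.array([np.cos(y),np.sin(y),0]); z=np.array([0,0,-1.])
    x=np.cross(bar,z)*k; return np.c_[x,np.cross(z,x),z]
def place_R(c,k):
    bar=CR[:,0] if PL[c][2]=='x' else CR[:,1]; z=-CR[:,2]
    x=np.cross(bar,z)*k; return np.c_[x,np.cross(z,x),z]
def pick_p(c,dz=0): return np.r_[CS[c][0],CS[c][2]+GZ+dz]
def place_p(c,dn=0,dx=0,dy=0): return CO+CR@np.array([PL[c][0]+dx,PL[c][1]+dy,CS[c][2]+GZ+dn])
E
python3 - <<'E'
from plant import robot
from plan import *
for c in CS:
    for k in(1,-1):
        for n,p,R in [('pick',pick_p(c),pick_R(c,k)),('lift',pick_p(c,.16),pick_R(c,k)),('pre',place_p(c,.1),place_R(c,k)),('place',place_p(c),place_R(c,k))]:
            q=robot.ik(list(p),list(rpy(R))); print(c,k,n,p.round(3),None if q is None else np.array(q))
E
```

```text
blue 1 pick [0.466 0.059 0.062] [ 0.0723 -0.2589  2.0545  0.      1.346  -1.9994]
blue 1 lift [0.466 0.059 0.222] [ 0.0723 -0.344   1.858   0.      1.6277 -1.9994]
blue 1 pre [ 0.492 -0.208  0.196] [-0.3226 -0.4808  2.0537 -0.2442  1.141  -1.0298]
blue 1 place [ 0.525 -0.242  0.107] [-0.3716 -0.32    2.0853 -0.2488  0.9425 -1.0303]
blue -1 pick [0.466 0.059 0.062] [ 0.0723 -0.2589  2.0545 -0.      1.346   1.1422]
blue -1 lift [0.466 0.059 0.222] [ 0.0723 -0.344   1.858  -0.      1.6277  1.1422]
blue -1 pre [ 0.492 -0.208  0.196] [-0.3226 -0.4808  2.0537 -0.2442  1.141   2.1118]
blue -1 place [ 0.525 -0.242  0.107] [-0.3716 -0.32    2.0853 -0.2488  0.9425  2.1113]
yellow 1 pick [0.682 0.048 0.056] [ 0.0327  0.2211  1.5918  0.      1.3287 -2.1473]
yellow 1 lift [0.682 0.048 0.216] [ 0.0327  0.1361  1.4239  0.      1.5816 -2.1473]
yellow 1 pre [ 0.538 -0.131  0.176] [-0.1219 -0.3871  2.0211 -0.3343  1.1399 -2.3698]
yellow 1 place [ 0.57  -0.165  0.088] [-0.1845 -0.2319  2.0494 -0.3456  0.9463 -2.3666]
yellow -1 pick [0.682 0.048 0.056] [ 0.0327  0.2211  1.5918 -0.      1.3287  0.9943]
y
[... 911 characters left out ...]
454  1.9311 -0.3107  0.9561  0.6895]
red 1 pick [0.622 0.297 0.056] [ 0.4082  0.2329  1.578  -0.      1.3308 -1.6077]
red 1 lift [0.622 0.297 0.216] [ 0.4082  0.1485  1.4102  0.      1.5829 -1.6077]
red 1 pre [ 0.586 -0.243  0.236] [-0.3293 -0.2503  1.8184 -0.2407  1.144  -2.609 ]
red 1 place [ 0.618 -0.277  0.148] [-0.3689 -0.1125  1.8438 -0.2443  0.9762 -2.6081]
red -1 pick [0.622 0.297 0.056] [ 0.4082  0.2329  1.578  -0.      1.3308  1.5339]
red -1 lift [0.622 0.297 0.216] [ 0.4082  0.1485  1.4102 -0.      1.5829  1.5339]
red -1 pre [ 0.586 -0.243  0.236] [-0.3293 -0.2503  1.8184 -0.2407  1.144   0.5326]
red -1 place [ 0.618 -0.277  0.148] [-0.3689 -0.1125  1.8438 -0.2443  0.9762  0.5335]
```

```bash
cat > act.py <<'E'
from plant import robot
from plan import *
def st(): return robot.state()
def pick(c,k,fast=.25):
    w=CS[c][3]; R=list(rpy(pick_R(c,k)))
    robot.grip(min(w+.028,.09))
    robot.goto(list(pick_p(c,.07)),R)
    robot.move_straight(list(pick_p(c)),rate=fast)
    f0=st()['ft_force']
    robot.grip(.0,60)
    s=st(); print(c,'grip width',s['width'],'t',s['t'])
    robot.move_straight(list(pick_p(c,.16)),rate=fast)
    s=st(); print('lift width',s['width'],'dF',s['ft_force']-f0,'t',s['t'])
def pre(c,k,dn=.1,dx=0,dy=0):
    robot.goto(list(place_p(c,dn,dx,dy)),list(rpy(place_R(c,k))))
    s=st(); print('pre',s['t'],'err',(s['position']-place_p(c,dn,dx,dy)),s['width'])
def lower(c,dx=0,dy=0,start=.012,thr=8,lo=-.012,fast=.2):
    n=CR[:,2]
    robot.pause(.1); f0=st()['ft_force']
    robot.move_straight(list(place_p(c,start,dx,dy)),rate=fast)
    d=start
    while True:
        s=st(); df=s['ft_force']-f0; fc=CR.T@df
        print(f"dn {d*1e3:.1f} F(carton) {fc.round(1)} pos {(CR.T@(s['position']-CO)*1e3).round(1)}")
        if abs(fc[2])>thr or d<=lo: break
        d-=.002; robot.move_straight(list(place_p(c,d,dx,dy)),rate=.03)
    print('t',st()['t']); return d
def snap(name,cam='wrist'):
    s=st(); im=robot.snapshot(cam); cv2.imwrite(f'pics/{name}.png',im[:,:,::-1]); pickle.dump(Ttool(s),open(f'pics/{name}.pkl','wb'))
def release(c,k,d,dx=0,dy=0,up=.1):
    robot.grip(CS[c][3]+.016); robot.pause(.15)
    robot.move_straight(list(place_p(c,d+.05,dx,dy)),rate=.15)
    robot.move_straight(list(place_p(c,d+up,dx,dy)),rate=.3)
    print('rel t',st()['t'])
E
python3 - <<'E'
from act import *
pick('blue',-1); pre('blue',-1); snap('b_pre')
E
```

```text
blue grip width 0.01978371751666871 t 10.0917
lift width 0.01943473992416078 dF [ 0.6219  0.3335 -5.9813] t 10.8833
pre 11.9083 err [-0.0001  0.0006 -0.0009] 0.01975029754135957
```

View pics/b_pre.png

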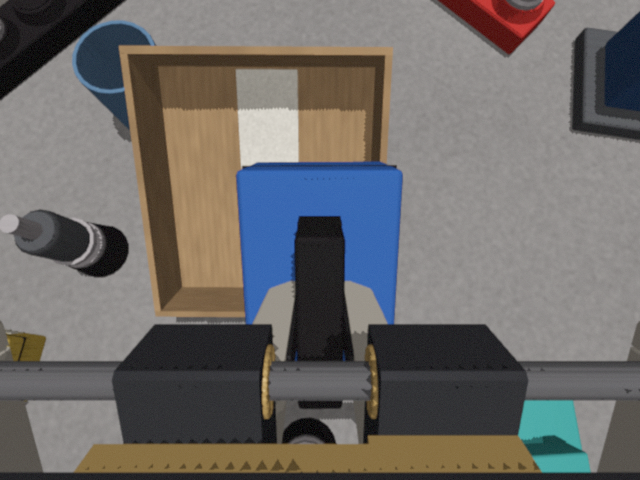

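Blue is held square. The rim's uphill outer corners are at (121,47) and (392,49), and the lid's uphill edge is near row 165. I'll compare these with the predictions.

```bash
cat > chk.py <<'E'
from plan import *
from plant import robot
ci=robot.camera_info('wrist');Kw=ci['camera_matrix'];M=ci['mount']
def T(n): return pickle.load(open(f'pics/{n}.pkl','rb'))
def rim(n):
    P=[(-.102,.093,.05),(.102,.093,.05),(.102,-.093,.05),(-.102,-.093,.05),(-.097,.088,.05),(.097,.088,.05),(.097,-.088,.05),(-.097,-.088,.05)]
    return proj(Kw,T(n)@M,np.array([CO+CR@np.array(p) for p in P]))
def lid(n,L,W,h):  # lid corners if grasped exactly at centre: bar along tool y
    tz=GZ; P=[(s*W/2,t*L/2,tz) for s in(-1,1) for t in(-1,1)]
    Tt=T(n); return proj(Kw,Tt@M,np.array([Tt[:3,3]+Tt[:3,:3]@np.array(p) for p in P]))
E
python3 - <<'E'
from chk import *
print(rim('b_pre').round(1)); print(lid('b_pre',.124,.08,.054).round(1))
im=cv2.imread('pics/b_pre.png')
cv2.imwrite('pics/b_c.png',cv2.resize(im[30:330,100:420],None,fx=2,fy=2,interpolation=cv2.INTER_CUBIC))
E
```

```text
[[155.1 314.8]
 [117.4  43.9]
 [391.6  44.5]
 [377.5 315.2]
 [160.4 309.4]
 [125.8  52.1]
 [383.8  52.6]
 [371.8 309.8]]
[[231.1 170.5]
 [246.1 393.9]
 [402.5 170.5]
 [388.5 393.9]]
```

View pics/b_c.png

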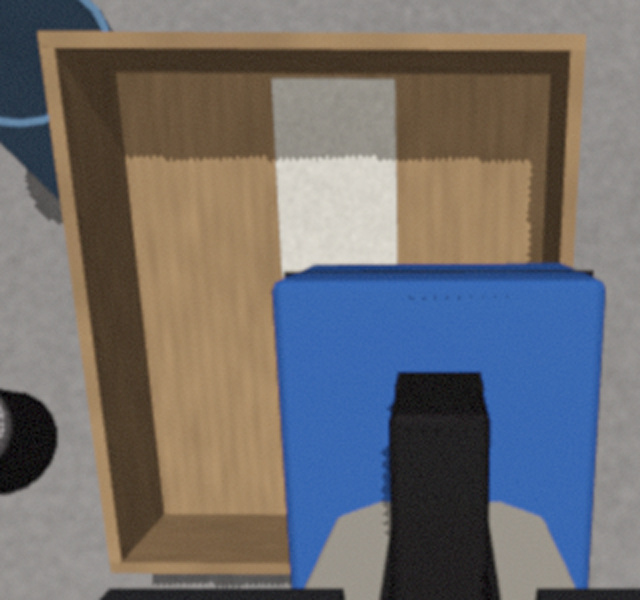

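Rim residuals are about (+1,+2.5) px, or roughly 1 mm. The held lid's centre is +2.7 px off sideways, so that part is camera mount error and the carton's y is right. I'll shift the carton 1 mm downhill and lower blue until it touches.

```bash
sed -i "s/^# place: carton/CO=CO-.001*CR[:,0]\n# place: carton/" plan.py
python3 - <<'E'
from act import *
d=lower('blue'); snap('b_low'); print(d)
E
```

```text
dn 12.0 F(carton) [ 1.4 -0.4  2.1] pos [-32.7 -43.2  74.6]
dn 10.0 F(carton) [0.5 0.6 0.8] pos [-32.5 -43.2  72.9]
dn 8.0 F(carton) [0.5 0.1 1.3] pos [-33.  -43.5  70.1]
dn 6.0 F(carton) [0.9 0.1 1.2] pos [-33.1 -43.5  67.8]
dn 4.0 F(carton) [-0.1  0.8  1. ] pos [-33.1 -43.6  65.8]
dn 2.0 F(carton) [ 0.  -0.6  0.8] pos [-33.1 -43.5  63.8]
dn 0.0 F(carton) [-12.   -1.2  28.2] pos [-32.8 -43.1  63.2]
t 14.15
0.0
```

View pics/b_low.png

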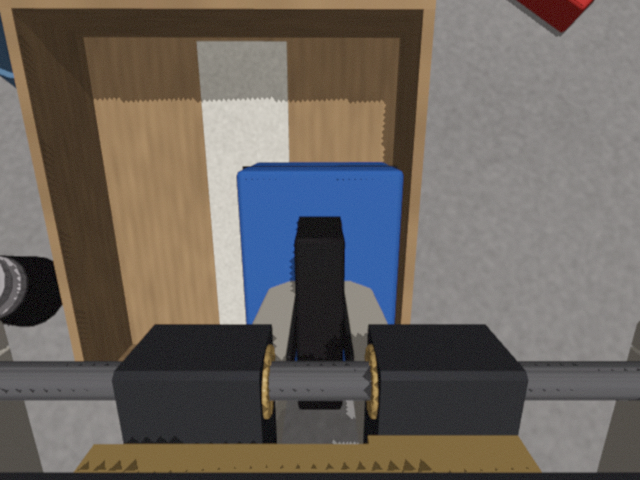

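Contact came within about 1 mm of the expected height, so the stated z is confirmed. I'll release blue and fetch yellow.

Run:
```python
from act import *
release('blue',-1,0.0); snap('b_rel')
pick('yellow',-1); robot.move_straight(list(pick_p('yellow',.2)),rate=.25); pre('yellow',-1,.13); snap('y_pre')
```

```text
rel t 15.675
yellow grip width 0.015603387993510813 t 18.3667
lift width 0.01580392263481036 dF [-0.5451  0.0218 -4.8726] t 19.1583
pre 20.4 err [0.0005 0.0004 0.    ] 0.015467166484519446
```

View pics/b_rel.png

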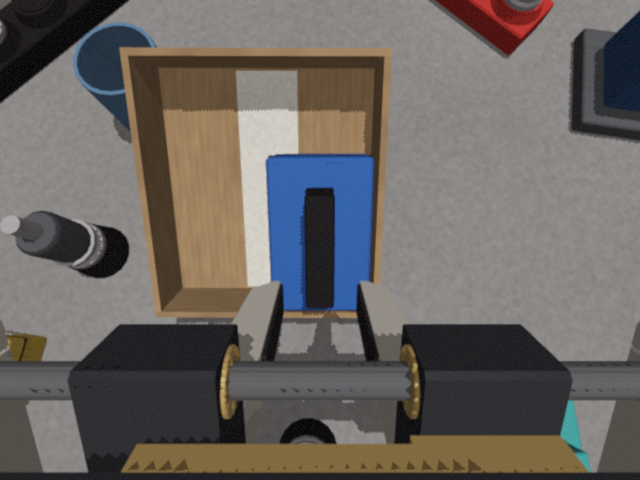

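View pics/y_pre.png

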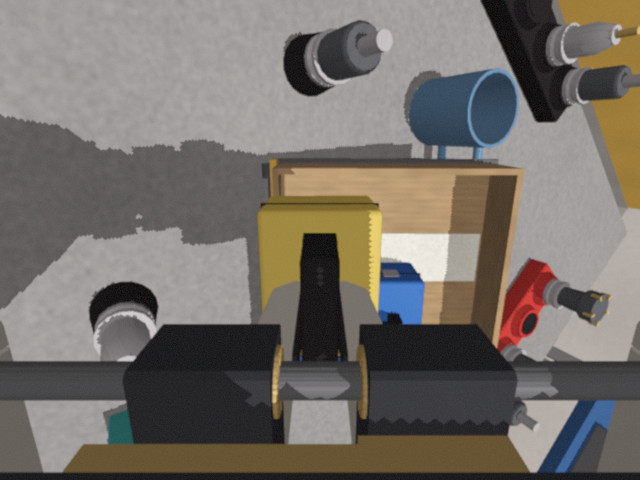

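Run:
```python
from chk import *
from carton import V,D
# blue seated
uv=np.array([[267,155],[373,155],[270,310],[371,310]])
o,d=ray(Kw,T('b_rel')@M,uv); n=CR[:,2]; 
P=o+d*(((CO+n*.054-o)@n)/(d@n))[:,None]; print('blue lid carton mm',((P-CO)@CR*1e3).round(1))
print('rim',rim('b_rel').round(1)[:4].tolist())
print('yellow lid pred',lid('y_pre',.082,.062,.048).round(1).tolist())
h4=plane(*V['w4'],(266,133),.01); ht=plane(np.array(robot.camera_info('top')['camera_matrix']),robot.camera_info('top')['T'],(404,304),.01); print('holder',h4,ht)
h=(h4[0]+ht[0])/2
for c in('yellow','red'):
  R=place_R(c,-1);p=place_p(c)
  for z in(0,.04,.08,.118):
    print(c,z,(R.T@(np.r_[h[:2],z]-p)*1e3).round(0))
im=cv2.imread('pics/y_pre.png');cv2.imwrite('pics/y_c.png',cv2.resize(im[150:350,240:440],None,fx=3,fy=3,interpolation=cv2.INTER_CUBIC))
im=cv2.imread('pics/b_rel.png');cv2.imwrite('pics/b_c2.png',cv2.resize(im[140:330,140:400],None,fx=3,fy=3,interpolation=cv2.INTER_CUBIC))
```

```text
blue lid carton mm [[ 28.8  -5.5  54. ]
 [ 28.8 -82.5  54. ]
 [-95.6  -2.9  54. ]
 [-95.5 -85.9  54. ]]
rim [[156.5, 314.6], [119.2, 44.6], [391.9, 44.5], [378.5, 314.8]]
yellow lid pred [[253.9, 210.6], [261.5, 358.6], [382.7, 210.6], [375.5, 358.7]]
holder [[ 0.4123 -0.1081  0.01  ]] [[ 0.393  -0.1082  0.01  ]]
yellow 0 [-179.   82.    4.]
yellow 0.04 [-160.   82.  -32.]
yellow 0.08 [-141.   82.  -67.]
yellow 0.118 [-123.   82. -101.]
red 0 [-307.   40.    4.]
red 0.04 [-288.   40.  -32.]
red 0.08 [-270.   40.  -67.]
red 0.118 [-252.   40. -101.]
```

View pics/y_c.png

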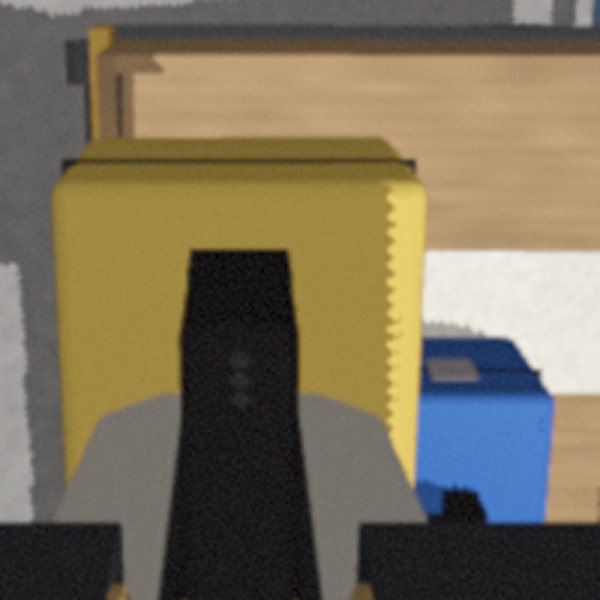

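View pics/b_c2.png

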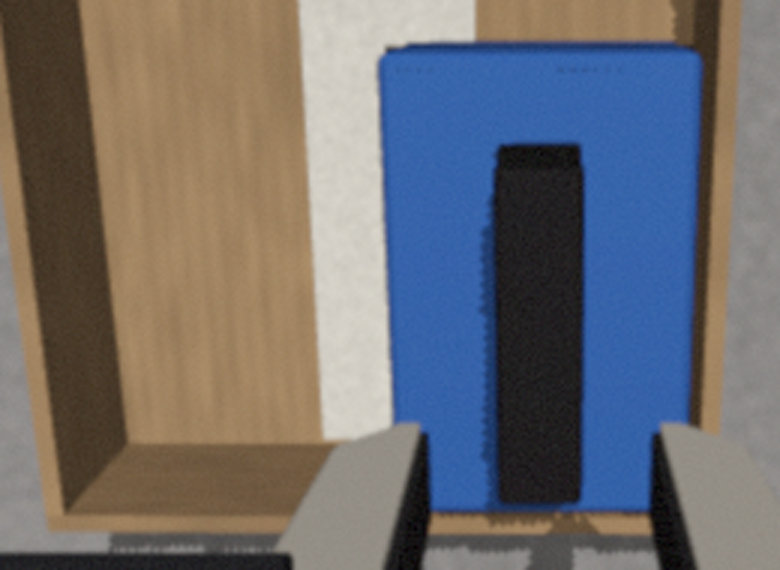

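Blue is seated against the downhill wall: its lid spans x −96..29 mm and y −84..−4. Yellow is centred in the grip (edge at row 210.7 against 210.6 predicted) and the drill holder is clear. Lowering yellow.

Run:
```python
from act import *
d=lower('yellow',start=.008); snap('y_low'); print(d)
if abs(d)<.005:
    release('yellow',-1,d,up=.13); snap('y_rel')
```

```text
dn 8.0 F(carton) [-1.5  0.   0.7] pos [-62.9  42.9  64.8]
dn 6.0 F(carton) [-1.3 -0.2  0.4] pos [-63.   42.8  62.9]
dn 4.0 F(carton) [-1.4 -0.2  0.5] pos [-63.5  42.5  60.1]
dn 2.0 F(carton) [-0.6 -1.  -0.6] pos [-63.6  42.4  57.8]
dn 0.0 F(carton) [-11.7  -4.7  29. ] pos [-63.2  42.7  57.3]
t 22.3083
0.0
rel t 23.9333
```

View pics/y_rel.png

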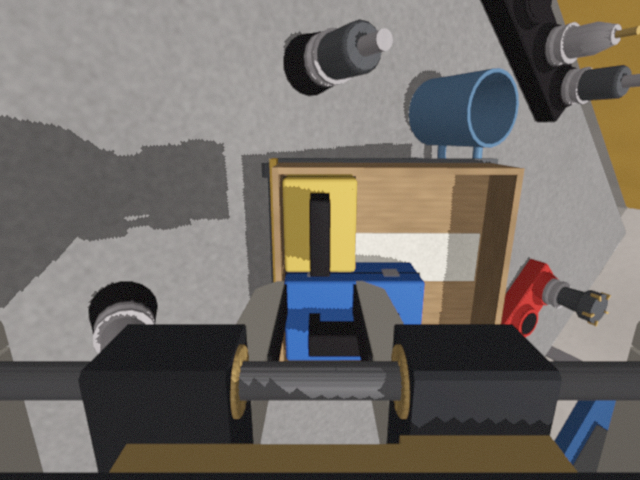

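Yellow is in place, with its lid at (283–357, 178–272). Next is orange.

Run:
```python
from act import *
pick('orange',-1); robot.move_straight(list(pick_p('orange',.19)),rate=.25); pre('orange',-1,.13); snap('o_pre')
from chk import *
print(lid('o_pre',.078,.058,.044).round(1).tolist())
im=cv2.imread('pics/o_pre.png');cv2.imwrite('pics/o_c.png',cv2.resize(im[100:350,200:500],None,fx=2.4,fy=2.4,interpolation=cv2.INTER_CUBIC))
uv=np.array([[283,178],[356,178],[285,271],[354,272]])
o,d=ray(Kw,T('y_rel')@M,uv); n=CR[:,2]
P=o+d*(((CO+n*.048-o)@n)/(d@n))[:,None]; print('yellow lid carton mm',((P-CO)@CR*1e3).round(1))
```

```text
orange grip width 0.015663340914790692 t 27.0417
lift width 0.015495290162519947 dF [-1.1759 -1.4549 -5.4485] t 27.8333
pre 29.8333 err [ 0.0001  0.0007 -0.0002] 0.01541890471927146
[[258.2, 214.6], [265.0, 355.4], [378.4, 214.6], [371.9, 355.5]]
yellow lid carton mm [[-93.   83.9  48. ]
 [-33.1  83.9  48. ]
 [-93.5   2.4  48. ]
 [-32.6   1.5  48. ]]
```

View pics/o_c.png

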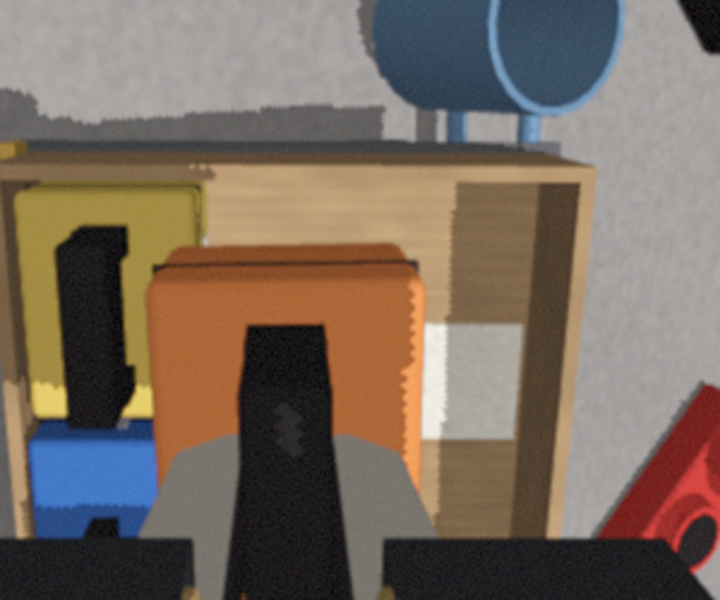

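Yellow's lid reads x −93..−33 and y 2..84, as planned. Orange is centred to about 1 mm, so I'll lower and release it.

Run:
```python
from act import *
d=lower('orange',start=.008); snap('o_low'); print(d)
if abs(d)<.005:
    release('orange',-1,d,up=.13); snap('o_rel')
from chk import *
im=cv2.imread('pics/o_rel.png') if abs(d)<.005 else cv2.imread('pics/o_low.png')
cv2.imwrite('pics/o_rc.png',cv2.resize(im[100:350,200:500],None,fx=2.4,fy=2.4,interpolation=cv2.INTER_CUBIC))
```

```text
dn 8.0 F(carton) [-0.3 -0.2 -0.3] pos [ 0.1 42.8 61. ]
dn 6.0 F(carton) [-0.2 -0.  -0.1] pos [ 0.  42.8 58.9]
dn 4.0 F(carton) [-0.6 -0.2  0.1] pos [-0.6 42.5 56. ]
dn 2.0 F(carton) [-0.3  1.  -0.4] pos [-0.6 42.4 53.8]
dn 0.0 F(carton) [-8.5 -3.8 21.9] pos [ 0.  42.7 53.3]
t 31.7417
0.0
rel t 33.3667
```

View pics/o_rc.png

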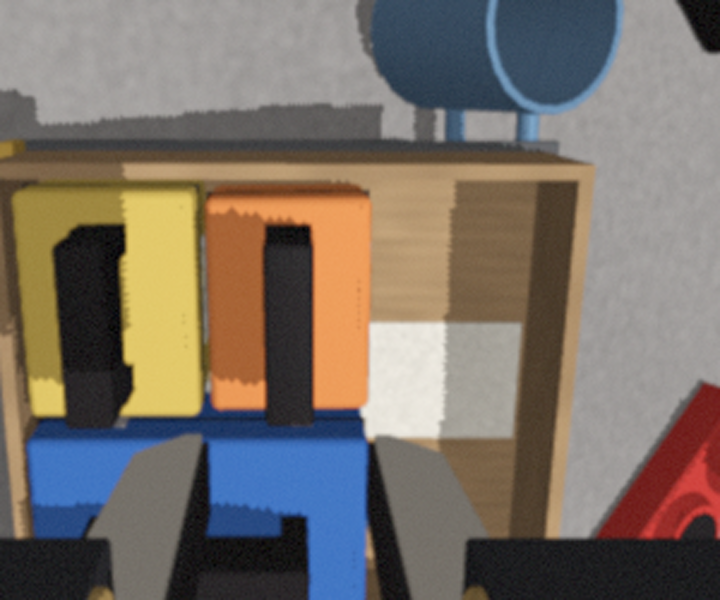

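All three are seated with clear gaps. Now red.

Run:
```python
from act import *
pick('red',-1); robot.move_straight(list(pick_p('red',.2)),rate=.25); pre('red',-1,.13); snap('r_pre')
from chk import *
print(lid('r_pre',.168,.06,.048).round(1).tolist()); print(rim('r_pre').round(1).tolist())
```

```text
red grip width 0.01748458296911931 t 36.6167
lift width 0.01760172850135073 dF [ 0.4507 -0.5086 -9.2412] t 37.4083
pre 39.6167 err [ 0.0004  0.0006 -0.0001] 0.01748084131186815
[[251.3, 116.4], [266.6, 423.4], [385.1, 116.3], [370.6, 423.5]]
[[104.3, 112.0], [367.1, 112.0], [359.7, 326.4], [137.6, 326.1], [111.8, 118.7], [360.5, 118.8], [354.4, 321.5], [142.3, 321.2]]
```

View pics/r_pre.png

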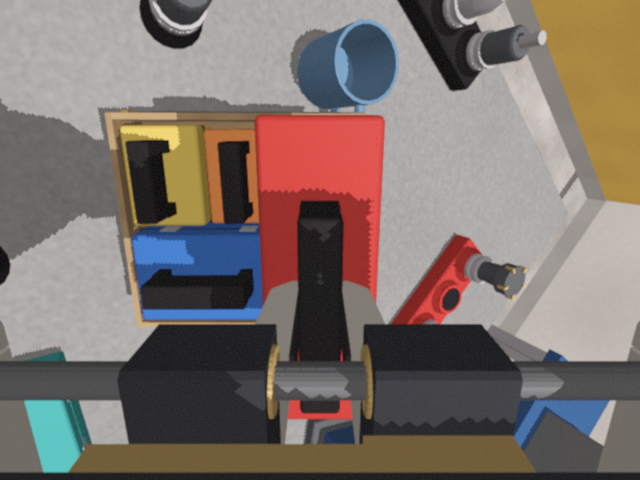

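Run:
```python
import cv2,numpy as np
im=cv2.imread('pics/r_pre.png')
a=cv2.resize(im[95:155,95:395],None,fx=2.6,fy=4,interpolation=cv2.INTER_CUBIC);b=cv2.resize(im[300:430,95:395],None,fx=2.6,fy=2.6,interpolation=cv2.INTER_CUBIC)
cv2.imwrite('pics/r_c.png',np.vstack([a,b]))
for x in (330,350):
    print(x,[tuple(im[y,x]) for y in range(112,122)]); print([(y,tuple(int(v) for v in im[y,x])) for y in range(408,428)])
```

```text
330 [(np.uint8(101), np.uint8(110), np.uint8(119)), (np.uint8(104), np.uint8(135), np.uint8(160)), (np.uint8(107), np.uint8(142), np.uint8(180)), (np.uint8(69), np.uint8(92), np.uint8(166)), (np.uint8(52), np.uint8(55), np.uint8(180)), (np.uint8(57), np.uint8(61), np.uint8(195)), (np.uint8(61), np.uint8(66), np.uint8(203)), (np.uint8(69), np.uint8(76), np.uint8(211)), (np.uint8(72), np.uint8(78), np.uint8(216)), (np.uint8(76), np.uint8(82), np.uint8(222))]
[(408, (44, 45, 48)), (409, (47, 43, 47)), (410, (46, 45, 44)), (411, (50, 46, 50)), (412, (40, 42, 87)), (413, (53, 58, 164)), (414, (66, 71, 211)), (415, (71, 77, 219)), (416, (67, 73, 217)), (417, (66, 71, 214)), (418, (70, 73, 195)), (419, (89, 87, 153)), (420, (115, 111, 117)), (421, (118, 114, 112)), (422, (119, 116, 113)), (423, (118, 114, 113)), (424, (117, 113, 112)), (425, (106, 102, 100)), (426, (79, 77, 76)), (427, (63, 63, 63))]
350 [(np.uint8(129), np.uint8(135), np.uint8(142)), (np.uint8(118), np.uint8(140), np.uint8(163)), (np.uint8(109), np.uint8(141), np.uint8(177)), (np.uint8(66), np.uint8(89), np.uint8(163)), (np.uint8(48), np.uint8(53), np.uint8(178)), (np.uint8(58), np.uint8(63), np.uint8(195)), (np.uint8(66), np.uint8(71), np.uint8(205)), (np.uint8(66), np.uint8(73), np.uint8(210)), (np.uint8(74), np.uint8(80), np.uint8(217)), (np.uint8(78), np.uint8(84), np.uint8(223))]
[(408, (75, 80, 211)), (409, (73, 79, 211)), (410, (70, 76, 211)), (411, (71, 75, 214)), (412, (70, 74, 213)), (413, (69, 75, 214)), (414, (68, 74, 216)), (415, (71, 75, 218)), (416, (70, 76, 219)), (417, (66, 70, 214)), (418, (71, 76, 197)), (419, (86, 85, 155)), (420, (87, 82, 99)), (421, (74, 72, 71)), (422, (66, 64, 65)), (423, (69, 67, 66)), (424, (70, 68, 69)), (425, (69, 63, 60)), (426, (74, 58, 49)), (427, (74, 48, 34))]
```

View pics/r_c.png

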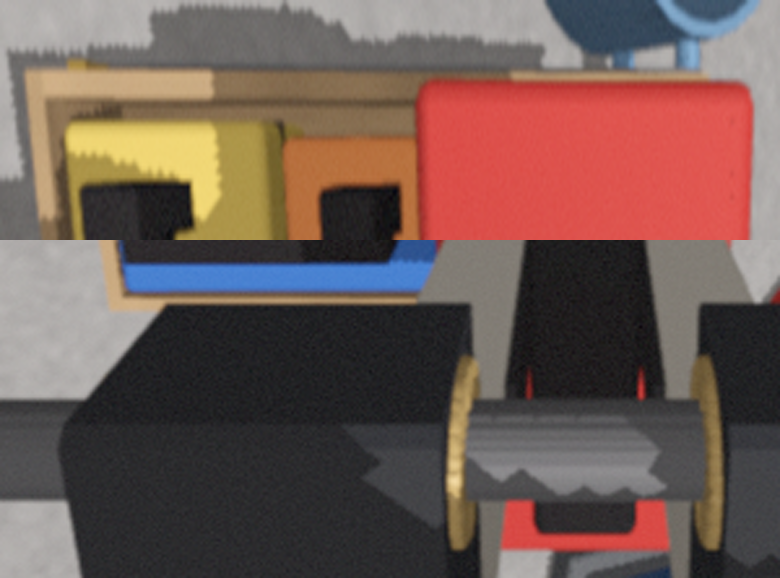

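Rim edges match the prediction (112 and 326). Red's lid is centred about 1 mm towards +y (rows 115–419 against 116–423), so I'll correct by −1 mm. I'll lower it in force-checked steps, since red has only 4 mm of play each side.

Run:
```python
from act import *
robot.pause(.1); f0=st()['ft_force']; dy=-.001
robot.move_straight(list(place_p('red',.058,0,dy)),rate=.2)
ok=True
for d in (.05,.042,.034,.026,.018,.010):
    robot.move_straight(list(place_p('red',d,0,dy)),rate=.08)
    fc=CR.T@(st()['ft_force']-f0); print(d,fc.round(1))
    if np.abs(fc).max()>12: ok=False;break
if ok:
    d=lower('red',0,dy,start=.008,fast=.05); print(d)
snap('r_low')
```

```text
0.05 [-0.1 -0.5 -1.3]
0.042 [ 0.3 -1.2  0.1]
0.034 [ 0.5 -0.1 -0.4]
0.026 [ 0.3 -0.5 -1. ]
0.018 [ 0.2 -0.4 -0.7]
0.01 [ 0.7 -0.7  0.1]
dn 8.0 F(carton) [ 0.7 -1.4  0.4] pos [65. -1. 64.]
dn 6.0 F(carton) [ 0.8 -1.   0.9] pos [64.9 -1.  61.8]
dn 4.0 F(carton) [-0.6 -0.1  0.3] pos [64.9 -1.  59.8]
dn 2.0 F(carton) [-0.3 -1.5  0.5] pos [64.9 -1.  57.8]
dn 0.0 F(carton) [-11.7  -4.3  25.7] pos [65.  -0.9 57.3]
t 43.125
0.0
```

View pics/r_low.png

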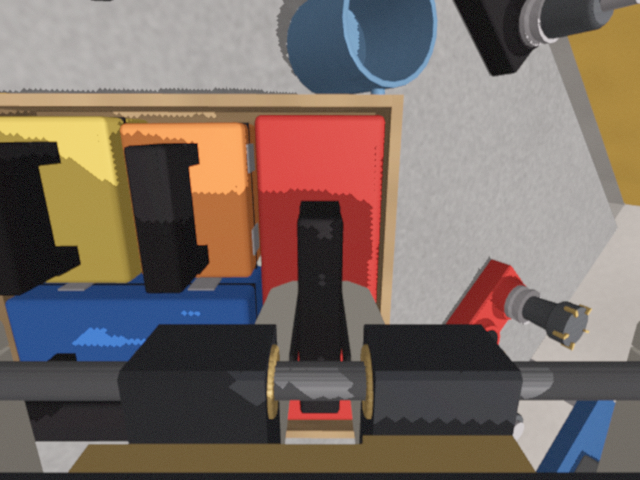

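Red went in without side forces and touched the floor at the same height as yellow did (57.3 mm). I'll release it, retreat and check.

Run:
```python
from act import *
release('red',-1,0.0,0,-.001,up=.16); robot.pause(.3); snap('f_w')
robot.goto([.42,-.05,.45],[np.pi,0,-.2]); snap('f_w2'); snap('f_top','top'); snap('f_side','side')
print(st()['t'])
a=cv2.imread('pics/f_top.png');cv2.imwrite('pics/ft.png',cv2.resize(a[130:380,150:520],None,fx=2.1,fy=2.1,interpolation=cv2.INTER_CUBIC))
a=cv2.imread('pics/f_side.png');cv2.imwrite('pics/fs.png',cv2.resize(a[110:310,200:460],None,fx=3,fy=3,interpolation=cv2.INTER_CUBIC))
```

```text
rel t 44.85
46.4
```

View pics/f_w.png

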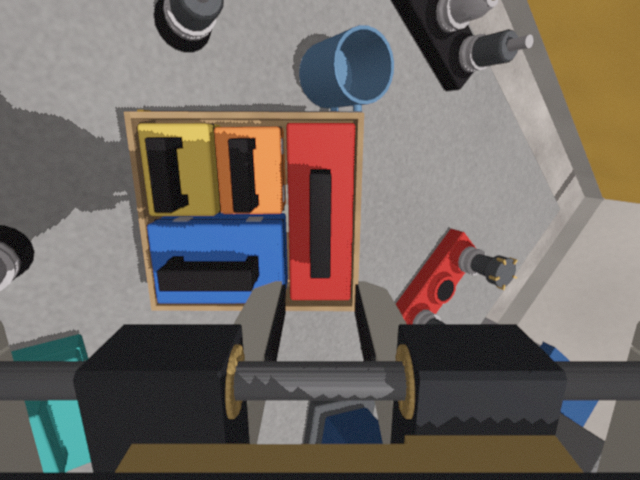

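View pics/ft.png

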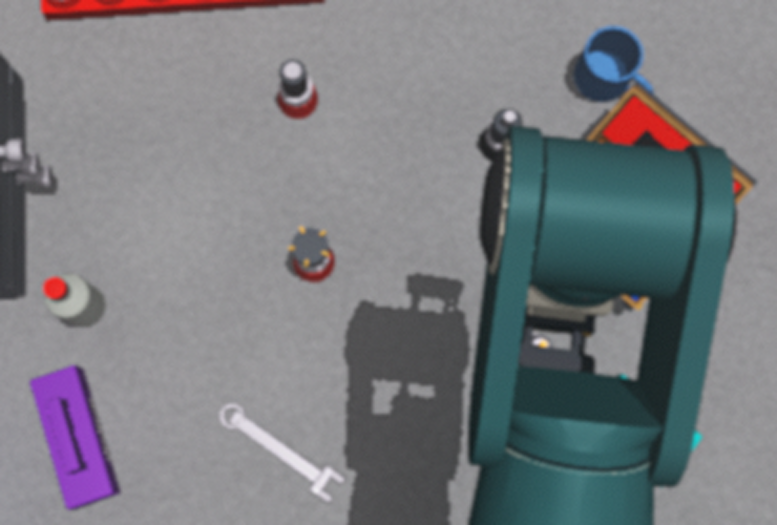

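View pics/fs.png

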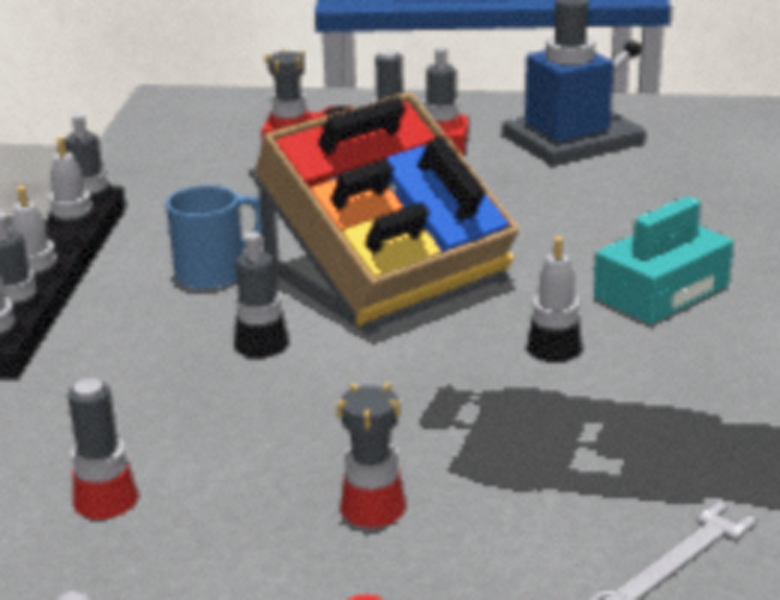

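All four cases lie flat with handles out, and the bystanders are where they were. One last numeric check of the lids, then I'll hand in.

Run:
```python
from chk import *
L=dict(red=(.048,[(287,123),(355,123),(290,301),(351,301)]),blue=(.054,[(148,223),(284,216),(155,304),(284,303)]),yellow=(.048,[(138,125),(214,125),(146,216),(218,216)]),orange=(.044,[(217,127),(282,127),(220,213),(282,213)]))
n=CR[:,2]
for c,(h,uv) in L.items():
    o,d=ray(Kw,T('f_w')@M,uv); P=o+d*(((CO+n*h-o)@n)/(d@n))[:,None]; q=(P-CO)@CR*1e3
    print(c,'centre',q.mean(0).round(1))
s=robot.state(); print(s['t'],s['width'],s['ft_force'])
robot.hand_in()
```

```text
red centre [64.7 -0.5 48. ]
blue centre [-32.5 -42.5  54. ]
yellow centre [-62.1  41.6  48. ]
orange centre [ 0.9 41.8 44. ]
46.4 0.03406624836723975 [-0.2908 -0.0333  0.6037]
the job is handed in; nothing more can be done
```

All four cases are in the carton, flat on its floor with handles out, and I handed the job in at 46.4 s. The hand-in reports no verdict, so this rests on my own checks.

**Layout:** Blue lies lengthwise at the bottom −y side. Yellow, then orange, lie across on the +y side. Red lies across at the top, placed last. Each case was lowered square to the floor until the wrist force showed contact, then released.

**Last checks**
- **Final lid centres:** each is within 2 mm of its planned spot and inside the allowed band.

| Case | x along the slope (mm) | y across (mm) |
|---|---|---|
| red | 65 | −0.5 |
| blue | −32 | −42 |
| yellow | −62 | 42 |
| orange | 1 | 42 |

- **Seating height:** every case touched down about 1 mm from the expected height, with a peak force of about 29 N along the floor normal.
- **Surroundings:** in the final pictures the tool holders, bottle, mug, spanner and the purple and turquoise look-alikes look undisturbed. The arm hid part of the top view, and I did not measure their positions.

**Disagreements:** Two-view triangulation put the blue and yellow lids and the carton floor about 5 mm lower than stated. The red and orange heights were noisier. I used the stated heights, and the contact force confirmed them. The wrist camera also showed a sideways offset of about 1.3 mm, which I allowed for.

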